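# Set a plastic bar to length against the flip stop

## Task

On the modeller's length jig, flip the raised stop flag fully down across the bed. Then bring the white bar flat against the fence and slide it along the fence toward the flag until the flag is at the end of its small end play and stops it; press it home there with a steady, gentle push of about 10 N (between 6 and 14 N) for a second, and leave it lying there, flush to the fence and still holding the flag home. Do not let the push exceed 14 N, be gentle with the flag when flipping it (under 25 N), and do not disturb the other things on the bench.

Things in the scene. Friction and masses are not known exactly. Their poses are not given: they have to be found in the camera images.
- jig: length jig fixed to the bench, turned up to 0.2 rad: wooden bed with a low aluminium fence rail along its far side. Origin on the table under it; +y runs along the fence in the feed direction (to the stop), +x across the bed to the fence. Bed: x -50 to 30 mm, y -230 to 230 mm, top 12 mm above the table
- fence_mid (a point): middle of the fence's upright guiding face at the top edge: jig's x = 30 mm, y = 0, 22 mm above the table (10 mm above the bed). The rail is rigid and reaches from x = 30 to 62 mm
- stop: flip stop on the rail, its place differs each time: dark steel foot 30 x 56 x 8 mm screwed down rigidly; on it a hinge block 34 mm long, set by a screw within 7 mm either way (along y) of the foot's middle: this setting is not measured, and holds firm. Origin: centre of the foot's underside, 22 mm above the table, at the jig's x = 46 mm; axes parallel to the jig's
- stop_mid (a point): point on the line of the hinge pin (along y), above the middle of the stop's foot, 50 mm above the table. With the flag down, a tongue 16 mm (y) x 22 mm (x) hangs from its arm 18 to 40 mm from the pin, to 4 mm above the bed; the arm beyond is a free thumb tab. The tongue's face that the bar's end meets lies 3 to 17 mm to the -y side of this point (end play at 0)
- flag (a joint): hinge angle (rad) of the steel flag: 0 = fully down, on a hard rest; grows as raised; 1.57 = upright, more leans back over the fence (2.1 at most). Starts at 1.6 to 2.0. Stiff hinge (0.12 N m), stays where left. Straight arm 16 mm wide (y), 8 mm thick, 70 mm from pin to end; down, it points level to the jig's -x, its top 54 mm above the table
- endplay (a joint): end play of the flag along its pin (m): 0 = where a feather-light spring (0.05 to 0.07 N, too weak to feel) holds it; 0.004 = pushed home in the feed direction, where it is rigid: the push then rises steeply within a mm or two. The friction of the resting bar is enough to hold it home
- bar: the stock: white plastic bar 20 mm wide (x), 140 mm long (y), 24 mm high, loose on the bed, 5 to 28 mm clear of the fence and up to 0.12 rad askew, on the -y side of the stop. Origin at the centre of its underside. Against the fence its origin is at the jig's x = 20 mm and its top is 14 mm above the fence's. Pressing it on bed or fence lets friction eat the push
- bar_end (a point): centre of the bar's end face that goes to the stop (its +y end, 70 mm from its middle, half-way up)
- offcut: a short offcut of the same bar, 20 x 30 x 24 mm, lying on the bed beyond the stop; leave alone
- sander: cork sanding block 35 x 75 x 22 mm on the mat; leave alone
- glue: glue jar, 44 mm across, 55 mm high; leave alone
- paint: small paint jar, 36 mm across, 45 mm high; leave alone
- driver: small screwdriver 160 mm long; leave alone
- shell_a: clear plastic kit part 66 x 42 x 16 mm; leave alone
- shell_b: second clear plastic kit part, same size; leave alone
There are look-alikes about, which are no part of the job. Several things have the shape of the bar; the one meant has the colours described above.

How it is judged:
On the way, in this order (a step that is already met when the one before it is completed fails the run):
1. the flag is fully down (hinge under 0.06 rad) (value of joint flag below 0.06 rad), for 0.2 s.
2. the bar, lying flat along the fence (within 0.03 rad), is pressed on the lowered flag with 6 to 14 N, for half a second (value of joint flag below 0.06 rad and contact force between bar and stop above 6 N and angle between the y axis of bar and the y axis of jig, either way round below 0.03 rad), for 0.5 s.
At the end, for the whole second after the job is handed in: The flag is fully down (under 0.06 rad); the bar lies flat on the bed at rest, its end still against the flag and holding it home (end play over 2.5 of its 4 mm), its side within 1.5 mm of the fence and parallel to it within 0.02 rad (value of joint flag below 0.06 rad and value of joint endplay above 0.0025 m and x of bar in the frame of jig between 0.0185 and 0.0215 m and angle between the y axis of bar and the y axis of jig, either way round below 0.02 rad and z of bar in the frame of jig below 0.0135 m and angle between bar's own z axis and vertical below 0.03 rad and linear speed of bar below 0.01 m/s); the robot touches nothing.
It fails at once if the bar is pushed on the stop with more than 14 N (contact force between bar and stop above 14 N).
It fails at once if the robot bears on the stop or its flag with more than 25 N (contact force between the arm and stop above 25 N).
It fails at once if a bystander is moved by more than 25 mm (distance of any of offcut, sander, glue, paint, driver, shell_a, shell_b from where it was at the start of the episode above 0.025 m).
It also fails if it takes over 72 s, if anything falls off the work surface, if the arm or the gripper's body presses on something with over 40 N, if the wrist force passes 120 N, or if a joint passes its speed limit or range.

## Robot

A 6-joint arm with a two-finger parallel gripper is mounted at the origin on the work surface. World frame = base frame: x ahead of the robot, y to its left, z up, the work surface at z = 0. Lengths are in m, angles in rad, forces in N, time in s.
With the tool pointing down it reaches from about 0.25 to 0.775 m from the base axis. Payload 8.9 kg.
Tool frame: the origin (TCP) lies midway between the tips of the shut fingers; the grasp point (between the pads) lies 19 mm behind it; z points along the fingers, y is the line along which they close (so a half turn about z gives the same grasp; the last joint's range is limited). The gripper opens to 85 mm and grips with 20 to 120 N. Pads are 22 mm wide; open, the fingers measure 114 mm over their backs; the gripper's body (76 mm by 85 mm) begins 54 mm behind the grasp point. The pads swing forward as they close: fully open they stand 13 mm farther back than shut.
Start: joints at [-1.331, 0.291, -0.153, 1.127, 0, 1.431], TCP at [0.194, -0.488, 0.231] pointing down, gripper open.
Joint ranges: [-2.52, 2.52], [-0.91, 1.74], [-1.3, 1.37], [-1.96, 2.02], [-1.52, 1.47], [-3.14, 3.14]. Speed limits (rad/s): [2.22, 2.22, 2.79, 3.14, 3.14, 3.14].

## Interface

Orientations are given as a unit quaternion [x, y, z, w].
In Python, from rig import robot, cams gives the robot as it stands. The module is installed in compiled form; this text tells all that it offers.
- The arm moves only by the shell command python3 -m jog 'ROWS' [FORCE]. ROWS is JSON, a list that holds one entry, the list of rows, each a list of 5 numbers: the closure, from -1 (fully open) to 1 (shut), then the shift along the tool's x, y, z scaled (see below), then the turn about the tool's z scaled (see below). In form: [[[claw, x, y, z, roll], ...]]. A call has exactly 10 rows; each row is the pose to reach, as a shift and turn from the pose commanded when the call began, along the tool's axes at that moment, turning the shorter way round; what a row does not reach only later rows make up. The controller multiplies each number of a shift by 0.8 m and each number of a turn by pi rad. A row lasts 1/8 s, in which the tool goes at most 62.5 mm and 10.7 degrees, less where a joint would pass 70% of its speed; a pose out of reach is approached as far as the arm can. A call with a number of a shift or a turn outside -1 to 1 is refused whole. A call with a gripper value outside its range is refused whole. The fingers move at their own pace and stop on an object; FORCE is the grip in N (left out, the last holds). Time passes only in rows, so rows that repeat a pose let the fingers close, or fill a call up. It gives the time, the measured TCP pose, the force, the opening and the grip force at its end, in the units of the state.
- robot.read_state(): the state, without advancing time (a new reading comes with each control period).
- cams.snapshot(name): name is "scene" or "side" or "wrist"; returns the picture (400x640x3 uint8, blue, green, red); there is no depth.
- cams.camera_model(name): a dict with "fx", "fy", "cx", "cy" (pixels), "world_from_camera" (4x4, takes a point from camera to world coordinates). Camera axes: x right, y up, looking along -z (the intrinsics and any distortion apply to the point x, -y, -z); pixel columns grow to the right and rows downward; lengths in m; the calibration is good to about 2 mm. A picture is of the moment at which its call begins: read the wrist's pose just before it. camera_model takes no time and is no camera call; for the wrist camera it gives the pose at the moment of the call.
- robot.job_done(): hands the job in; it is judged then, once.
The state is a dict: "t": time; "joint_pos": joint angles; "qvel": joint speeds; "joint_efforts": joint torques, N m; "ee_pos": TCP position; "tool_rot": TCP orientation; "wrist_force": force on the tool from outside, world axes, zero at the start; "ft_torque": the same for the moment, N m; "opening": finger opening in m; "gripper_force": force on a finger pad.
Only numpy, scipy, OpenCV 4.12 (cv2) and the standard library are available. Lean on these libraries where they do the work, as an engineer would, in place of code of your own. Each camera call takes 0.05 s, during which the arm holds its last target. There are 200 camera calls.

## Working session

There is one attempt and no reset: what is moved stays moved. The work goes in short steps, Python scripts to look and compute and a shell command to move; the robot and the scene stay as the last step left them, time stands still between calls to the robot, and variables do not carry over. Pictures are saved under pics/ and viewed, at most 10 in all, crops included, and the job is handed in when it is done.

```bash
mkdir -p pics; python3 - <<'E'
from rig import robot,cams
import cv2
s=robot.read_state();print({k:s[k] for k in('t','ee_pos','tool_rot','wrist_force','opening')})
for n in('scene','side'):
    cv2.imwrite(f'pics/{n}0.png',cams.snapshot(n)); m=cams.camera_model(n); print(n,m)
E
```

```text
{'t': 0.0, 'ee_pos': array([ 0.19405551, -0.48737281,  0.23074872]), 'tool_rot': array([ 9.82119170e-01,  1.88259224e-01, -1.77753483e-05, -6.32299513e-04]), 'wrist_force': array([ 1.0872591 , -0.18895588,  0.15003289]), 'opening': 0.08550527004472891}
scene {'fx': 458.83369536071007, 'fy': 458.83369536071007, 'cx': 321.3107908874937, 'cy': 206.72745607428186, 'world_from_camera': array([[ 0.69418837, -0.53365342,  0.48302851,  1.16433407],
       [ 0.71974294,  0.5066894 , -0.47459031, -0.60603912],
       [ 0.00852132,  0.67711143,  0.73583116,  0.97180992],
       [ 0.        ,  0.        ,  0.        ,  1.        ]])}
side {'fx': 457.83988159816556, 'fy': 457.83988159816556, 'cx': 326.11978568292903, 'cy': 205.76313563412577, 'world_from_camera': array([[-0.80800867,  0.28738721, -0.51432536,  0.00442507],
       [-0.58916249, -0.3987041 ,  0.70279627,  0.7698734 ],
       [-0.00308897,  0.87088669,  0.49147414,  0.62872684],
       [ 0.        ,  0.        ,  0.        ,  1.        ]])}
```

View pics/scene0.png

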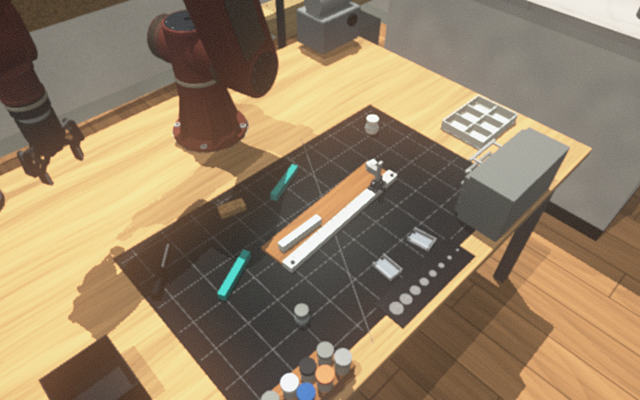

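View pics/side0.png

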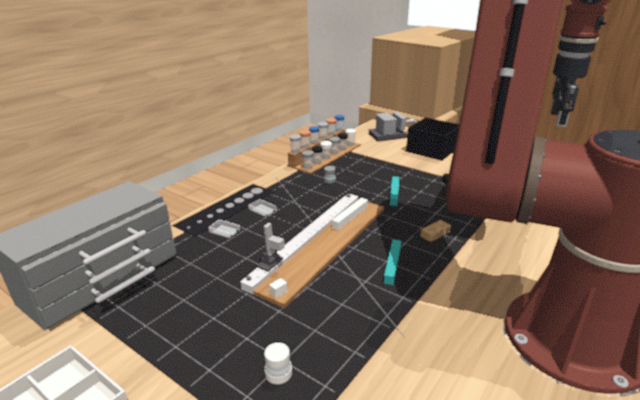

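The scene view shows the bed from (267,248) to (378,165), with the white bar at (300,233), the flag at (377,181) and the offcut at (373,166). The side view shows the flag at (268,240), the bar at (350,213) and the offcut at (278,288). I'll work out rough positions first.

```bash
cat > h.py <<'E'
import numpy as np,cv2
from rig import robot,cams
def ray(m,u,v):
    T=m['world_from_camera'];d=T[:3,:3]@np.array([(u-m['cx'])/m['fx'],-(v-m['cy'])/m['fy'],-1]);return T[:3,3],d/np.linalg.norm(d)
def onz(m,u,v,z):
    o,d=ray(m,u,v);return o+d*(z-o[2])/d[2]
def tri(*rs):
    A=sum(np.eye(3)-np.outer(d,d) for o,d in rs);b=sum((np.eye(3)-np.outer(d,d))@o for o,d in rs)
    p=np.linalg.solve(A,b);return p,[float(np.linalg.norm(np.cross(p-o,d))) for o,d in rs]
def proj(m,p):
    T=m['world_from_camera'];q=T[:3,:3].T@(np.asarray(p)-T[:3,3]);return m['cx']-m['fx']*q[0]/q[2],m['cy']+m['fy']*q[1]/q[2]
E
python3 - <<'E'
from h import *
np.set_printoptions(precision=4,suppress=True)
S=cams.camera_model('scene');D=cams.camera_model('side')
for n,m,u,v,z in [('railA',S,290,268,.022),('railB',S,393,175,.022),('railB side',D,247,285,.022),('railA side',D,352,198,.022),('bar',S,300,233,.036),('bar sd',D,350,211,.036),('offc',S,374,165,.036),('offc sd',D,278,286,.036),('flagtop sc',S,374,163,.11),('sander',S,231,208,.022),('glue',S,372,125,.03)]:
    print(n,onz(m,u,v,z))
print('flagtop',tri(ray(S,374,163),ray(D,268,226)))
E
```

```text
railA [ 0.6369 -0.195   0.022 ]
railB [0.596  0.2532 0.022 ]
railB side [0.5757 0.2669 0.022 ]
railA side [ 0.6069 -0.1753  0.022 ]
bar [ 0.579  -0.1084  0.036 ]
bar sd [ 0.5585 -0.0915  0.036 ]
offc [0.5363 0.2325 0.036 ]
offc sd [0.5098 0.2441 0.036 ]
flagtop sc [0.5804 0.1725 0.11  ]
sander [ 0.3702 -0.1802  0.022 ]
glue [0.3956 0.3819 0.03  ]
flagtop (array([0.587 , 0.1732, 0.1139]), [0.00574413713813008, 0.005744137138129931])
```

```bash
python3 -m jog '[[[-1,0.3,-0.24,-0.125,-0.2],[-1,0.6,-0.48,-0.125,-0.4],[-1,0.6,-0.48,-0.125,-0.4],[-1,0.6,-0.48,-0.125,-0.4],[-1,0.6,-0.48,-0.125,-0.4],[-1,0.6,-0.48,-0.125,-0.4],[-1,0.6,-0.48,-0.125,-0.4],[-1,0.6,-0.48,-0.125,-0.4],[-1,0.6,-0.48,-0.125,-0.4],[-1,0.6,-0.48,-0.125,-0.4]]]'; python3 - <<'E'
from h import *
np.set_printoptions(precision=4,suppress=True)
print(robot.read_state()['ee_pos'],robot.read_state()['tool_rot'])
m=cams.camera_model('wrist');cv2.imwrite('pics/w1.png',cams.snapshot('wrist'));print(m)
E
```

```text
t: 1.35
ee_pos: [0.4987, 0.0486, 0.3315]
tool_rot: [0.684, 0.73, -0.0, 0.0]
wrist_force: [1.1, -1.8, 0.3]
opening: 0.0854
gripper_force: 0.0
[0.4987 0.0486 0.3315] [ 0.6838  0.7297 -0.      0.0001]
{'fx': 325.10153359231856, 'fy': 325.10153359231856, 'cx': 321.23649404451635, 'cy': 196.80112493133805, 'world_from_camera': array([[ 0.9979, -0.0618, -0.0175,  0.4945],
       [ 0.0643,  0.9602,  0.272 ,  0.1185],
       [ 0.    , -0.2725,  0.9621,  0.4744],
       [ 0.    ,  0.    ,  0.    ,  1.    ]])}
```

View pics/w1.png

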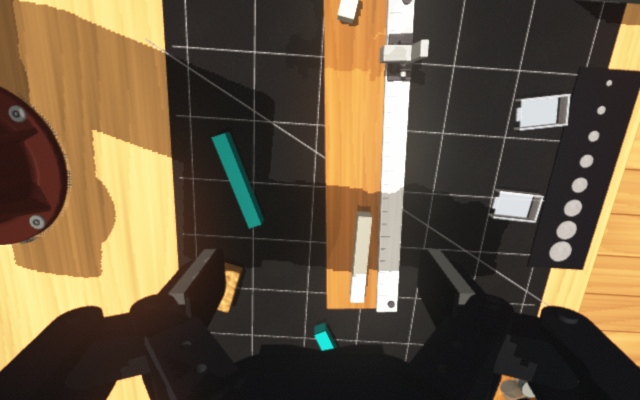

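The wrist view shows the fence edge running from (390,0) to (377,310), the bar at (358–371,212) to (351–366,302), the flag at (405,50) leaning right, and the stop foot around (397,70). Next I'll extract the edges.

```bash
cat > edges.py <<'E'
from h import *
def wood(img):
    h=cv2.cvtColor(img,cv2.COLOR_BGR2HSV).astype(int)
    return (h[...,1]>105)&(h[...,2]>60)&(h[...,0]<25)
E
python3 - <<'E'
from edges import *
np.set_printoptions(precision=4,suppress=True)
m=cams.camera_model('wrist');im=cv2.imread('pics/w1.png');W=wood(im)
P=[];L=[]
for v in range(100,305,5):
    r=np.where(W[v,320:400])[0]+320
    if len(r)==0: continue
    P.append(onz(m,r[-1]+.5,v,.022));L.append(onz(m,r[0]-.5,v,.012))
    if v%40==0: print(v,r[0],r[-1],np.where(~W[v,330:380])[0]+330)
for n,A in(('fence',P),('bedleft',L)):
    A=np.array(A);vx,vy,x0,y0=cv2.fitLine(A[:,:2].astype(np.float32),cv2.DIST_HUBER,0,.001,.001).ravel()
    s=np.sign(vy);vx*=s;vy*=s
    print(n,'yaw',np.arctan2(-vx,vy),'x at y=0',x0-y0*vx/vy,'res',np.std((A[:,0]-x0)*vy-(A[:,1]-y0)*vx))
for n,u,v,z in [('bar',358,212,.036),('bar',371,212,.036),('bar',366,302,.012),('bar',351,302,.012),('railA',377,311,.022),('railAr',396,311,.022),('foot',383,69,.03),('pin?',388,52,.054),('flagtip',427,50,.11),('off',341,18,.036)]: print(n,onz(m,u,v,z))
c=im[0:120,330:450];cv2.imwrite('pics/w1c.png',cv2.resize(c,None,fx=5,fy=5,interpolation=2))
c=im[190:320,320:430];cv2.imwrite('pics/w1d.png',cv2.resize(c,None,fx=4.5,fy=4.5,interpolation=2))
E
```

```text
120 324 382 []
160 324 380 []
200 325 379 []
240 326 377 [354 355 356 357 358 359 360 361 362 363 364 365 366 367 368 369 378 379]
280 326 376 [351 352 353 354 355 356 357 358 359 360 361 362 363 364 365 366 377 378
 379]
fence yaw 0.08061059 x at y=0 0.5908339 res 0.00046190014930296567
bedleft yaw 0.08353848 x at y=0 0.5105805 res 0.0004451727548136933
bar [ 0.5596 -0.018   0.036 ]
bar [ 0.5781 -0.0168  0.036 ]
bar [ 0.5912 -0.1783  0.012 ]
bar [ 0.5668 -0.1799  0.012 ]
railA [ 0.6085 -0.187   0.022 ]
railAr [ 0.6389 -0.185   0.022 ]
foot [0.5736 0.1741 0.03  ]
pin? [0.5732 0.1907 0.054 ]
flagtip [0.6031 0.1864 0.11  ]
off [0.5147 0.2276 0.036 ]
```

View pics/w1c.png

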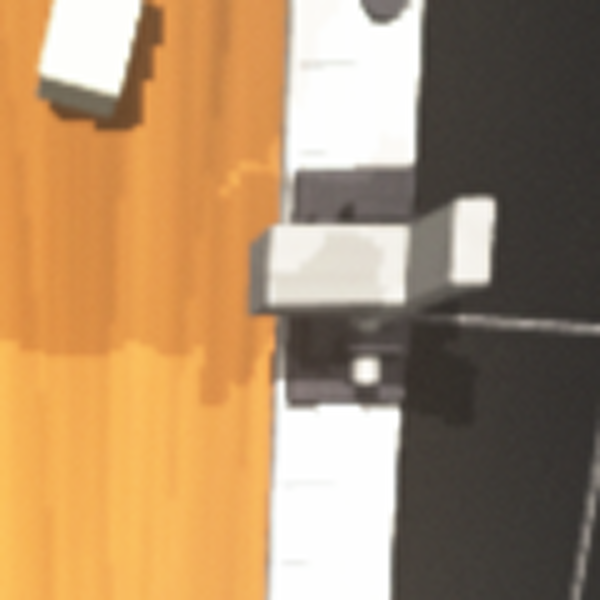

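The close-up shows the stop foot between rows 33 and 81 at columns 387–412, the flag tongue pointing left at (380–412, 45–62) and the arm tip at (421–429, 40–57).

```bash
cat >> h.py <<'E'
YAW=.081;EX=np.array([np.cos(YAW),np.sin(YAW)]);EY=np.array([-np.sin(YAW),np.cos(YAW)])
F0=np.array([.5908,0.])  # point on the fence line
def jig(p): d=np.asarray(p)[:2]-F0; return np.array([30+1e3*d@EX,1e3*d@EY,1e3*p[2] if len(p)>2 else 0])
def world(x,y): return F0+EX*(x-30)/1e3+EY*y/1e3
E
python3 - <<'E'
from h import *
np.set_printoptions(precision=1,suppress=True)
m=cams.camera_model('wrist');S=cams.camera_model('scene');D=cams.camera_model('side')
g=lambda n,u,v,z:print(n,jig(onz(m,u,v,z)))
for n,u,v,z in [('footTL',388.6,33.5,.03),('footBL',387,81,.03),('footTR',413,33.5,.03),('footBR',410.5,81,.03),('tipUL',421.5,40,.12),('tipLR',428,57,.12),('tonguecornerL',383,45,.085),('tongueLL',384,61,.085),('tongueR',411.5,60,.085)]:g(n,u,v,z)
for n,u,v in [('barTL',358,212),('barTR',371,212),('barBL',351.5,279),('barBR',366,279),]:g(n,u,v,.036)
im=[(S,374,163),(D,268,226)]
print('tip tri',jig(tri(ray(S,374,163),ray(D,268,226),ray(m,425,48))[0]),tri(ray(S,374,163),ray(D,268,226),ray(m,425,48))[1])
E
```

```text
footTL [ 32.4 216.3  30. ]
footBL [ 32.7 160.4  30. ]
footTR [ 62.8 215.9  30. ]
footBR [ 63.1 160.   30. ]
tipUL [ 48.1 192.6 120. ]
tipLR [ 55.8 176.8 120. ]
tonguecornerL [ 16.  194.2  85. ]
tongueLL [ 17.8 177.8  85. ]
tongueR [ 48.4 178.4  85. ]
barTL [ -2.5 -15.4  36. ]
barTR [ 16.  -15.7  36. ]
barBL [ -10.5 -121.7   36. ]
barBR [  11.4 -122.1   36. ]
tip tri [ 43.8 177.5 116.4] [0.011787566389145401, 0.0009305790312136694, 0.011915564055891786]
```

View pics/w1d.png

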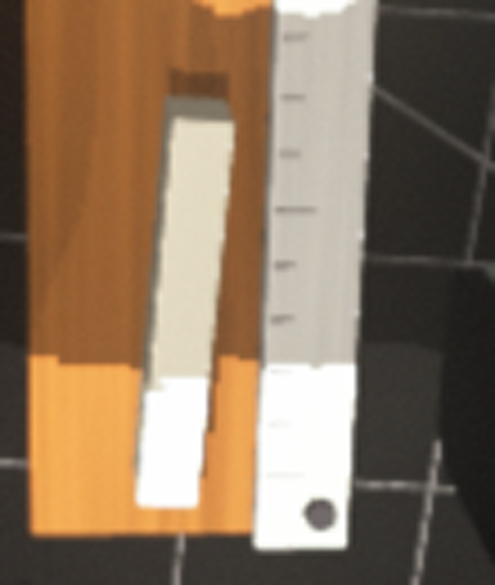

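```bash
cat >> h.py <<'E'
F0=F0+.0012*EX   # foot said 31..61 -> fence ~1.2 mm further
from scipy.spatial.transform import Rotation as R
def plan(*targets):
    s=robot.read_state();r=R.from_quat(s['tool_rot']);ty=r.as_matrix()[:,1];yaw=np.arctan2(ty[1],ty[0])
    print('now jig',np.round(jig(s['ee_pos']),1),'yawerr',round(YAW-yaw,4),'roll',round((yaw-YAW)/np.pi,4),'F',np.round(s['wrist_force'],1))
    for x,y,z in targets:
        w=np.r_[world(x,y),z/1e3];print((x,y,z),np.round(r.inv().apply(w-s['ee_pos'])/.8,4))
E
python3 -c "
from h import *
plan((86,185,160),(86,185,100))"
```

```text
now jig [-55.9  61.  331.9] yawerr 0.0128 roll -0.0041 F [-3.6  2.7 -1.8]
(86, 185, 160) [0.1566 0.1749 0.2158]
(86, 185, 100) [0.1564 0.1747 0.2908]
```

```bash
python3 -m jog '[[[1,0.08,0.09,0,-0.004],[1,0.157,0.175,0,-0.004],[1,0.157,0.175,0,-0.004],[1,0.157,0.175,0.1,-0.004],[1,0.157,0.175,0.2,-0.004],[1,0.157,0.175,0.216,-0.004],[1,0.157,0.175,0.216,-0.004],[1,0.157,0.175,0.216,-0.004],[1,0.157,0.175,0.216,-0.004],[1,0.157,0.175,0.216,-0.004]]]'; python3 - <<'E'
from h import *
fs=[]
for i in range(6):
    im=cams.snapshot('wrist'); s=robot.read_state(); fs.append(s['wrist_force'])
print(np.round(fs,1)); plan((86,185,100))
S=cams.snapshot('side')[190:310,210:330]
cv2.imwrite('pics/w2.png',np.hstack([cv2.resize(im,(480,300)),cv2.resize(S,(300,300),interpolation=2)]))
E
```

```text
t: 2.65
ee_pos: [0.6307, 0.181, 0.1603]
tool_rot: [0.679, 0.734, 0.001, 0.001]
wrist_force: [0.4, -0.4, -1.2]
opening: -0.0
gripper_force: 0.0
[[ 0.4  0.3  0.4]
 [-0.6  0.9  0.1]
 [ 0.2 -0.6  0.1]
 [-0.4  0.1  0.2]
 [-0.8 -0.2 -0. ]
 [-0.2 -0.6  0.2]]
now jig [ 82.2 177.1 158.6] yawerr 0.0038 roll -0.0012 F [-0.2 -0.6  0.2]
(86, 185, 100) [0.0098 0.0047 0.0733]
```

View pics/w2.png

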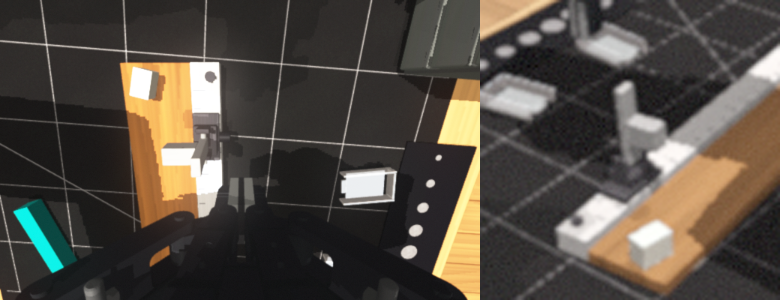

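```bash
python3 - <<'E'
from h import *
np.set_printoptions(precision=4,suppress=True)
for i in range(6):
    s=robot.read_state();print(s['t'],s['ee_pos'],s['tool_rot'],jig(s['ee_pos']),cams.camera_model('wrist')['world_from_camera'][:3,3]);cams.snapshot('wrist')
E
```

```text
3.0 [0.6297 0.1809 0.1585] [ 0.6793  0.7339 -0.     -0.    ] [ 82.2067 177.1472 158.542 ] [0.6246 0.2507 0.3015]
3.05 [0.6297 0.1809 0.1585] [ 0.6793  0.7339 -0.     -0.    ] [ 82.1933 177.1349 158.5106] [0.6246 0.2507 0.3014]
3.1 [0.6297 0.1809 0.1585] [ 0.6793  0.7339 -0.0001 -0.    ] [ 82.18   177.1315 158.4642] [0.6246 0.2507 0.3014]
3.15 [0.6297 0.1809 0.1585] [ 0.6793  0.7339 -0.0001 -0.    ] [ 82.1889 177.1442 158.4563] [0.6246 0.2507 0.3014]
3.2 [0.6297 0.1809 0.1584] [ 0.6793  0.7339 -0.0001 -0.0001] [ 82.1635 177.1268 158.4288] [0.6246 0.2507 0.3014]
3.25 [0.6297 0.1808 0.1584] [ 0.6793  0.7339 -0.     -0.    ] [ 82.2084 177.1078 158.446 ] [0.6246 0.2507 0.3014]
```

```bash
python3 - <<'E'
from edges import *
np.set_printoptions(precision=1,suppress=True)
m=cams.camera_model('wrist');im=cams.snapshot('wrist');cv2.imwrite('pics/w3.png',im);W=wood(im)
for v in (88,92,140,150,160,165,235,245,255,265,275):
    r=np.where(W[v,150:300])[0]+150
    if len(r): print(v,r[0],r[-1],'fence',jig(onz(m,r[-1]+.5,v,.022)),'left',jig(onz(m,r[0]-.5,v,.012)))
c=im[130:280,200:330];cv2.imwrite('pics/w3c.png',cv2.resize(c,None,fx=4,fy=4,interpolation=2))
E
```

```text
88 160 252 fence [ 26.8 260.6  22. ] left [-53.8 261.4  12. ]
92 160 252 fence [ 26.6 257.5  22. ] left [-54.3 258.2  12. ]
140 166 255 fence [ 26.7 218.6  22. ] left [-54.6 217.9  12. ]
150 168 256 fence [ 27.1 210.1  22. ] left [-54.1 209.1  12. ]
160 169 256 fence [ 26.5 201.4  22. ] left [-54.4 200.1  12. ]
165 170 256 fence [ 26.3 197.1  22. ] left [-54.1 195.6  12. ]
235 179 254 fence [ 20.6 131.7  22. ] left [-54.4 127.9  12. ]
245 180 260 fence [ 25.6 121.6  22. ] left [-54.7 117.5  12. ]
255 182 261 fence [ 26.  111.4  22. ] left [-54.  106.9  12. ]
265 183 262 fence [ 26.3 101.   22. ] left [-54.4  96.1  12. ]
275 184 262 fence [25.8 90.4 22. ] left [-54.7  85.2  12. ]
```

View pics/w3c.png

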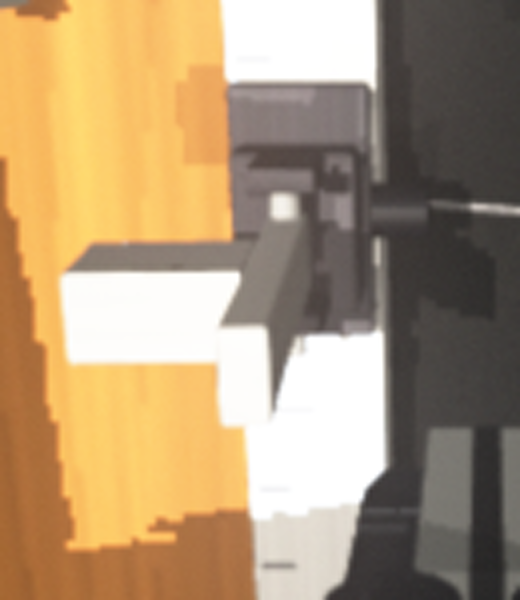

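The close-up shows the foot's upper-left corner at (257.5,151.3), its right side down to row 213, and the arm tip face at (254.5–267.5, 212–236). The first view was taken while the arm was still settling, so I'll use this static one.

```bash
python3 - <<'E'
from h import *
np.set_printoptions(precision=1,suppress=True)
m=cams.camera_model('wrist')
for n,u,v,z in [('footTL',257.5,151.3,.03),('footTR',292.5,151.3,.03),('footBR',293,213,.03),('tip1',254.5,211.5,.12),('tip2',267.3,211,.12),('tip3',268,235.5,.12),('tip4',255.5,236,.12),('tgUL',215,197.5,.09),('tgLL',217.5,221,.09)]: print(n,jig(onz(m,u,v,z)))
E
```

```text
footTL [ 29.4 210.   30. ]
footTR [ 58.6 209.9  30. ]
footBR [ 57.5 155.6  30. ]
tip1 [ 43.3 187.  120. ]
tip2 [ 50.8 187.3 120. ]
tip3 [ 50.5 171.8 120. ]
tip4 [ 43.  171.5 120. ]
tgUL [ 10.7 187.2  90. ]
tgLL [ 10.8 170.3  90. ]
```

```bash
sed -i 's/^F0=F0+.0012.*$/F0=F0-.0026*EX/; s/^YAW=.081/YAW=.0775/' h.py; python3 -m jog '[[[1,0.0025,0,0.025,0],[1,0.0025,0,0.05,0],[1,0.0025,0,0.0725,0],[1,0.0025,0,0.0725,0],[1,0.0025,-0.004,0.0725,0],[1,0.0025,-0.009,0.0725,0],[1,0.0025,-0.014,0.0725,0],[1,0.0025,-0.018,0.0725,0],[1,0.0025,-0.018,0.0725,0],[1,0.0025,-0.018,0.0725,0]]]'; python3 -c "
from h import *
cams.snapshot('wrist');cams.snapshot('wrist')
plan((40,179,95),(25,179,85),(12,179,71),(2,179,62),(-3,179,58))"
```

```text
t: 4.6
ee_pos: [0.6153, 0.1818, 0.1006]
tool_rot: [0.679, 0.734, 0.0, 0.0]
wrist_force: [0.4, 0.1, 1.2]
opening: -0.0001
gripper_force: 0.0
now jig [ 71.1 179.3 100.5] yawerr 0.0003 roll -0.0001 F [-0.1 -0.1 -0.8]
(40, 179, 95) [-0.0004 -0.0389  0.0068]
(25, 179, 85) [-0.0004 -0.0576  0.0193]
(12, 179, 71) [-0.0004 -0.0739  0.0368]
(2, 179, 62) [-0.0004 -0.0864  0.0481]
(-3, 179, 58) [-0.0004 -0.0926  0.0531]
```

```bash
python3 -m jog '[[[1,0,-0.006,0,0],[1,0,-0.012,0,0],[1,0,-0.018,0.001,0],[1,0,-0.024,0.002,0],[1,0,-0.03,0.004,0],[1,0,-0.036,0.006,0],[1,0,-0.042,0.009,0],[1,0,-0.048,0.012,0],[1,0,-0.053,0.0155,0],[1,0,-0.058,0.019,0]]]'; python3 - <<'E'
from h import *
cams.snapshot('wrist');plan((-3,179,58))
a=cams.snapshot('side')[190:310,210:330];b=cams.snapshot('scene')[130:230,320:440]
cv2.imwrite('pics/w4.png',np.hstack([cv2.resize(a,(400,400),interpolation=2),cv2.resize(b,(400,400),interpolation=2)]))
E
```

```text
t: 5.95
ee_pos: [0.5686, 0.1782, 0.0851]
tool_rot: [0.679, 0.734, -0.0, -0.0]
wrist_force: [0.6, 1.5, 2.6]
opening: -0.0002
gripper_force: 1.3
now jig [ 23.6 179.3  84.7] yawerr 0.0002 roll -0.0001 F [ 1.1 -0.2  1.9]
(-3, 179, 58) [-0.0004 -0.0333  0.0334]
```

View pics/w4.png

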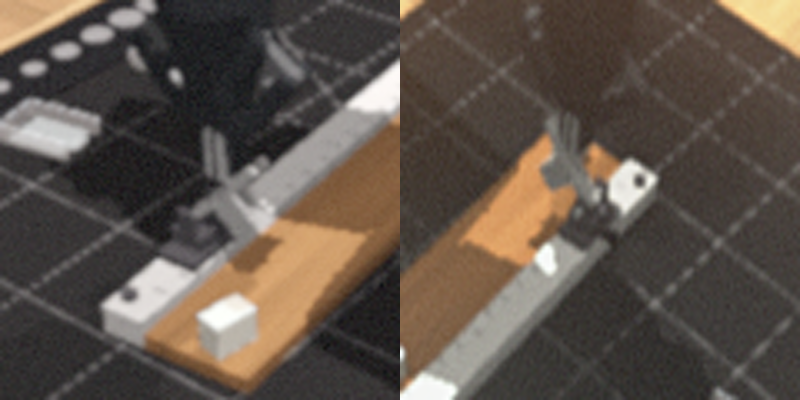

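In the picture the fingertips rest on the flag at about 50°. The force is the expected 2–3 N, so I'll continue.

```bash
python3 -m jog '[[[1,0,-0.005,0.0045,0],[1,0,-0.01,0.009,0],[1,0,-0.015,0.013,0],[1,0,-0.02,0.017,0],[1,0,-0.024,0.021,0],[1,0,-0.027,0.0245,0],[1,0,-0.03,0.028,0],[1,0,-0.032,0.031,0],[1,0,-0.033,0.033,0],[1,0,-0.033,0.0335,0]]]'; python3 -c "
from h import *
cams.snapshot('wrist');cams.snapshot('wrist')
plan((-3,179,54))"
```

```text
t: 7.35
ee_pos: [0.5424, 0.1761, 0.0583]
tool_rot: [0.679, 0.734, -0.0, -0.0]
wrist_force: [0.3, -0.1, 2.0]
opening: -0.0
gripper_force: 0.9
now jig [ -2.  179.3  58.4] yawerr 0.0003 roll -0.0001 F [1.2 0.7 1.5]
(-3, 179, 54) [-0.0004 -0.0012  0.0055]
```

Press down slowly to z ≈ 53.5 mm.

```bash
python3 -m jog '[[[1,0,0,0.001,0],[1,0,0,0.002,0],[1,0,0,0.003,0],[1,0,0,0.0035,0],[1,0,0,0.004,0],[1,0,0,0.0045,0],[1,0,0,0.005,0],[1,0,0,0.0055,0],[1,0,0,0.006,0],[1,0,0,0.006,0]]]'; python3 -c "
from h import *
f=[]
for i in range(5): cams.snapshot('wrist'); f.append(robot.read_state()['wrist_force'])
print(np.mean(f,0));plan()"
```

```text
t: 8.7
ee_pos: [0.5426, 0.1762, 0.0538]
tool_rot: [0.679, 0.734, -0.0, -0.0]
wrist_force: [-1.4, -0.9, 3.2]
opening: 0.0003
gripper_force: 1.6
[-2.48678301 -0.03127313  3.33572788]
now jig [ -1.8 179.4  53.7] yawerr 0.0003 roll -0.0001 F [-2.4  0.6  3.6]
```

```bash
python3 -m jog '[[[1,0,0,0.0004,0],[1,0,0,0.0008,0],[1,0,0,0.0012,0],[1,0,0,0.0012,0],[1,0,0,0.0012,0],[1,0,0,0.0012,0],[1,0,0,0.0012,0],[1,0,0,0.0012,0],[1,0,0,0.0012,0],[1,0,0,0.0012,0]]]'; python3 -c "
from h import *
f=[]
for i in range(5): cams.snapshot('wrist'); f.append(robot.read_state()['wrist_force'])
print(np.mean(f,0));plan()"
```

```text
t: 10.2
ee_pos: [0.5426, 0.1762, 0.0531]
tool_rot: [0.679, 0.734, 0.0, 0.0]
wrist_force: [-4.2, -1.0, 7.8]
opening: -0.0004
gripper_force: 4.3
[-3.96966117 -0.28337865  8.26067025]
now jig [ -1.8 179.4  53.2] yawerr 0.0002 roll -0.0001 F [-4.1  0.3  8.3]
```

```bash
python3 -m jog '[[[1,0,0,-0.05,0],[0,0,0,-0.1,0],[-1,-0.07,0.008,-0.17,0],[-1,-0.14,0.008,-0.24,0],[-1,-0.2,0.008,-0.246,0],[-1,-0.224,0.008,-0.246,0],[-1,-0.224,0.008,-0.246,0],[-1,-0.224,0.008,-0.246,0],[-1,-0.224,0.008,-0.246,0],[-1,-0.224,0.008,-0.246,0]]]'; python3 - <<'E'
from edges import *
np.set_printoptions(precision=1,suppress=True)
f=[]
for i in range(6): cams.snapshot('side'); f.append(robot.read_state()['wrist_force'])
print(np.mean(f,0))
plan()
m=cams.camera_model('wrist');im=cams.snapshot('wrist');cv2.imwrite('pics/w5.png',im);W=wood(im)
for v in range(60,290,20):
    r=np.where(W[v,200:450])[0]+200
    if len(r): print(v,r[0],r[-1],'fence',jig(onz(m,r[-1]+.5,v,.022)),'left',jig(onz(m,r[0]-.5,v,.012)))
E
```

```text
t: 11.7
ee_pos: [0.5627, -0.0011, 0.2493]
tool_rot: [0.679, 0.734, -0.0, -0.0]
wrist_force: [0.8, -0.1, -0.0]
opening: 0.0853
gripper_force: 0.0
[ 0.1  0.1 -0.1]
now jig [  4.5   0.3 249.5] yawerr 0.0 roll -0.0 F [-1.   0.3 -0.5]
60 270 344 fence [ 29.5 115.9  22. ] left [-51.3 117.2  12. ]
80 272 343 fence [28.8 95.9 22. ] left [-50.   96.7  12. ]
100 272 343 fence [29.2 75.3 22. ] left [-50.9  75.5  12. ]
120 273 343 fence [29.6 54.1 22. ] left [-50.7  53.7  12. ]
140 273 342 fence [28.9 32.1 22. ] left [-51.6  31.1  12. ]
160 274 342 fence [29.2  9.3 22. ] left [-51.4   7.8  12. ]
180 275 342 fence [ 29.6 -14.2  22. ] left [-51.2 -16.4  12. ]
200 276 341 fence [ 28.9 -38.5  22. ] left [-51.  -41.4  12. ]
220 277 341 fence [ 29.3 -63.7  22. ] left [-50.7 -67.2  12. ]
240 278 341 fence [ 29.7 -89.8  22. ] left [-50.5 -94.1  12. ]
260 278 340 fence [  28.9 -116.9   22. ] left [ -51.5 -121.9   12. ]
280 279 340 fence [  29.3 -144.9   22. ] left [ -51.3 -150.7   12. ]
```

View pics/w5.png

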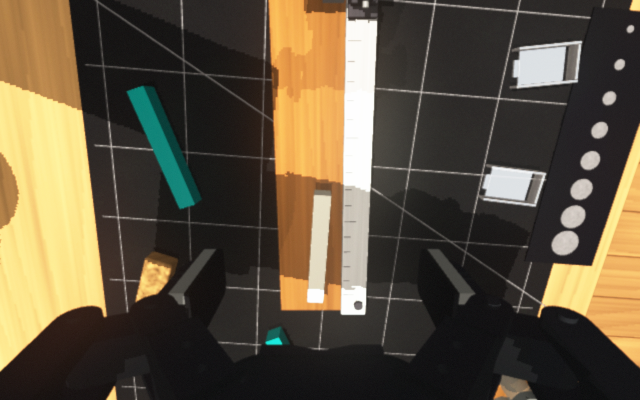

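The view shows the bar from (314–331,190) to (308–324,302), with the fence edge at column ~341 and the frame consistent. Next I'll get the bar's pose.

```bash
python3 - <<'E'
from edges import *
np.set_printoptions(precision=1,suppress=True)
m=cams.camera_model('wrist');im=cv2.imread('pics/w5.png');W=wood(im)
for v in range(182,308,8):
    r=np.where(~W[v,290:338])[0]+290
    if len(r): print(v,r[0],r[-1],jig(onz(m,r[0]-.5,v,.036)),jig(onz(m,r[-1]+.5,v,.036)), im[v,(r[0]+r[-1])//2])
print([ (v,im[v,321].tolist()) for v in range(180,200,2)],[ (v,im[v,316].tolist()) for v in range(294,308,2)])
# height check: far end face bottom/top vs first view
E
```

```text
190 315 329 [ -2.8 -22.6  36. ] [ 14.2 -22.6  36. ] [ 89 108 125]
198 313 331 [ -5.2 -32.   36. ] [ 16.5 -32.1  36. ] [202 226 232]
206 313 330 [ -5.2 -41.6  36. ] [ 15.4 -41.6  36. ] [200 224 231]
214 312 329 [ -6.5 -51.3  36. ] [ 14.4 -51.3  36. ] [200 224 231]
222 312 329 [ -6.6 -61.1  36. ] [ 14.4 -61.2  36. ] [199 223 230]
230 311 328 [ -7.8 -71.1  36. ] [ 13.3 -71.1  36. ] [197 222 230]
238 311 327 [ -7.9 -81.2  36. ] [ 12.2 -81.3  36. ] [198 222 229]
246 310 327 [ -9.2 -91.5  36. ] [ 12.2 -91.5  36. ] [195 220 228]
254 310 326 [  -9.3 -101.9   36. ] [  11.1 -101.9   36. ] [197 220 228]
262 309 326 [ -10.6 -112.5   36. ] [  11.1 -112.5   36. ] [195 218 227]
270 309 325 [ -10.8 -123.2   36. ] [   9.9 -123.2   36. ] [195 219 227]
278 308 324 [ -12.1 -134.1   36. ] [   8.7 -134.1   36. ] [195 218 227]
286 308 324 [ -12.3 -145.2   36. ] [   8.8 -145.2   36. ] [193 217 226]
294 307 323 [ -13.6 -156.4   36. ] [   7.5 -156.4   36. ] [254 254 254]
302 308 322 [ -12.5 -167.8   36. ] [   6.3 -167.8   36. ] [224 234 245]
[(180, [59, 102, 155]), (182, [57, 96, 146]), (184, [49, 76, 112]), (186, [50, 75, 110]), (188, [47, 74, 109]), (190, [89, 108, 125]), (192, [103, 121, 131]), (194, [112, 128, 140]), (196, [197, 221, 230]), (198, [200, 225, 232])] [(294, [254, 254, 254]), (296, [254, 254, 254]), (298, [254, 254, 254]), (300, [254, 254, 254]), (302, [223, 234, 245]), (304, [76, 154, 230]), (306, [75, 153, 229])]
```

```bash
python3 -m jog '[[[-0.3,-0.06,-0.004,0.05,0.012],[-0.3,-0.1235,-0.004,0.1,0.0232],[-0.3,-0.1235,-0.004,0.15,0.0232],[-0.3,-0.1235,-0.004,0.2,0.0232],[-0.3,-0.1235,-0.004,0.24,0.0232],[-0.3,-0.1235,-0.004,0.26,0.0232],[-0.3,-0.1235,-0.004,0.27,0.0232],[-0.3,-0.1235,-0.004,0.276,0.0232],[-0.3,-0.1235,-0.004,0.28,0.0232],[-0.3,-0.1235,-0.004,0.28,0.0232]]]'; python3 - <<'E'
from h import *
f=[]
for i in range(6): cams.snapshot('side'); f.append(robot.read_state()['wrist_force'])
print(np.mean(f,0));plan((1.2,-98.5,25))
E
```

```text
t: 13.3
ee_pos: [0.5675, -0.1008, 0.0259]
tool_rot: [0.706, 0.709, 0.0, 0.0]
wrist_force: [-0.4, 0.6, 0.0]
opening: 0.055
gripper_force: 0.0
[ 0.10659402 -0.01428525  0.11726642]
now jig [  1.4 -98.7  25.7] yawerr 0.0732 roll -0.0233 F [-0.   0.5  0.3]
(1.2, -98.5, 25) [ 0.0002 -0.0003  0.0009]
```

```bash
python3 -m jog '[[[0.2,0,0,0.0008,0],[0.4,0,0,0.0008,0],[1,0,0,0.0008,0],[1,0,0,0.0008,0],[1,0,0,0.0008,0],[1,0,0,0.0008,0],[1,0,0,0.0008,0],[1,0,0,0.0008,0],[1,0,0,0.0008,0],[1,0,0,0.0008,0]]]' 25; python3 - <<'E'
from h import *
f=[]
for i in range(6): im=cams.snapshot('side'); f.append(robot.read_state()['wrist_force'])
print(np.mean(f,0));plan((19,-98.5,25))
E
```

```text
t: 14.85
ee_pos: [0.5674, -0.1008, 0.025]
tool_rot: [0.706, 0.709, 0.0, 0.0]
wrist_force: [-0.0, 0.2, 2.3]
opening: 0.0193
gripper_force: 26.1
[ 0.5260266  -0.35214989  2.35961745]
now jig [  1.4 -98.7  25. ] yawerr 0.0732 roll -0.0233 F [ 0.6 -1.3  3.1]
(19, -98.5, 25) [ 0.0019  0.0219 -0.0001]
```

```bash
python3 -m jog '[[[1,0,0,-0.0006,0],[1,0,0,-0.0006,-0.01],[1,0,0,-0.0006,-0.0233],[1,0,0,-0.0006,-0.0233],[1,0.0004,0.005,-0.0006,-0.0233],[1,0.0007,0.01,-0.0006,-0.0233],[1,0.0011,0.015,-0.0006,-0.0233],[1,0.0015,0.0207,-0.0006,-0.0233],[1,0.0015,0.0207,-0.0006,-0.0233],[1,0.0015,0.0207,-0.0006,-0.0233]]]'; python3 - <<'E'
from edges import *
np.set_printoptions(precision=1,suppress=True)
f=[]
for i in range(6): cams.snapshot('side'); f.append(robot.read_state()['wrist_force'])
print(np.mean(f,0));plan((18,85,25.5))
im=cams.snapshot('wrist');cv2.imwrite('pics/w6.png',im)
E
```

```text
t: 16.4
ee_pos: [0.5837, -0.0995, 0.0253]
tool_rot: [0.679, 0.734, -0.0, -0.0]
wrist_force: [-0.8, 0.4, -0.7]
opening: 0.0188
gripper_force: 25.8
[ 0.5 -0.  -0.7]
now jig [ 17.9 -98.7  25.4] yawerr 0.0001 roll -0.0 F [ 0.8  0.  -0.7]
(18, 85, 25.5) [ 0.2  0.  -0. ]
```

View pics/w6.png

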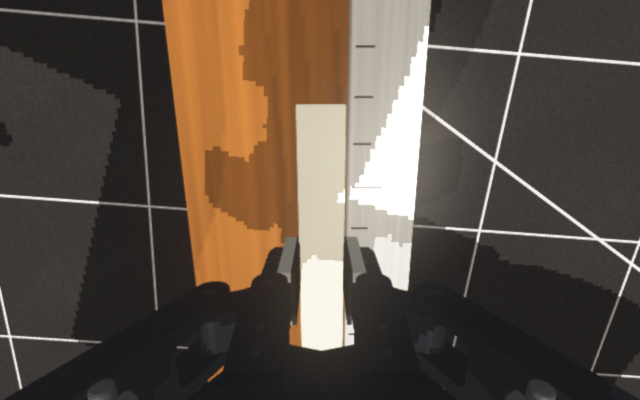

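The bar sits between the pads at (297–346,105) to (301–343,260), parallel to the fence with a thin gap. I'll check that numerically.

```bash
python3 - <<'E'
from edges import *
np.set_printoptions(precision=1,suppress=True)
m=cams.camera_model('wrist');im=cv2.imread('pics/w6.png');W=wood(im)
for v in (20,60,90): 
    r=np.where(W[v])[0]; print('fence',v,jig(onz(m,r[-1]+.5,v,.022)))
g=cv2.GaussianBlur(cv2.cvtColor(im,cv2.COLOR_BGR2GRAY),(3,3),0).astype(int)
for v in (112,130,150,170,190,210,225):
    l=np.where(~W[v,280:330])[0][0]+280-.5
    d=g[v,335:356];print(v,l,jig(onz(m,l,v,.036)),d)
E
```

```text
fence 20 [29.3  4.4 22. ]
fence 60 [ 29.2 -10.6  22. ]
fence 90 [ 29.4 -22.6  22. ]
112 294.5 [  7.7 -31.4  36. ] [207 207 207 208 208 208 208 209 208 202 182 152 132 135 152 171 184 189
 190 189 187]
130 295.5 [  7.9 -38.3  36. ] [209 209 209 210 210 210 210 210 209 200 173 143 134 147 165 181 190 193
 193 191 189]
150 295.5 [  7.7 -46.3  36. ] [210 211 211 211 211 211 211 211 209 200 174 147 143 158 177 189 195 196
 195 194 192]
170 296.5 [  7.9 -54.6  36. ] [210 210 210 211 212 212 212 211 206 189 162 145 150 167 184 194 198 198
 197 195 194]
190 296.5 [  7.8 -63.1  36. ] [210 210 210 211 211 211 213 220 235 223 176 148 158 180 208 238 253 255
 255 255 255]
210 297.5 [  8. -72.  36.] [209 209 209 210 210 210 210 209 199 173 147 145 163 181 192 195 196 195
 193 192 191]
225 297.5 [  7.9 -78.8  36. ] [208 208 209 209 209 209 208 204 188 160 142 149 168 183 191 193 192 190
 189 188 188]
```

```bash
python3 -m jog '[[[1,0.02,0,0,0],[1,0.05,0,0,0],[1,0.08,0,0,0],[1,0.11,0,0,0],[1,0.14,0,0,0],[1,0.17,0,0,0],[1,0.2,0,0,0],[1,0.22,0,0,0],[1,0.235,0,0,0],[1,0.235,0,0,0]]]'; python3 - <<'E'
from edges import *
f=[]
for i in range(8): im=cams.snapshot('wrist'); f.append(robot.read_state()['wrist_force'])
print(np.mean(f,0), 'along feed',np.array(f)[:,:2]@EY);plan()
cv2.imwrite('pics/w7.png',im)
E
```

```text
t: 18.0
ee_pos: [0.5691, 0.0886, 0.0254]
tool_rot: [0.679, 0.734, -0.0, -0.0]
wrist_force: [-0.4, 0.2, -0.7]
opening: 0.0193
gripper_force: 25.8
[-0.0658835   0.05785924 -0.90998172] along feed [ 0.1376144  -0.50515392  0.31776432  0.3479918   0.58223137  0.27136926
 -0.44375788 -0.20576794]
now jig [17.9 88.9 25.4] yawerr 0.0007 roll -0.0002 F [ 1.1 -0.1 -1.4]
```

View pics/w7.png

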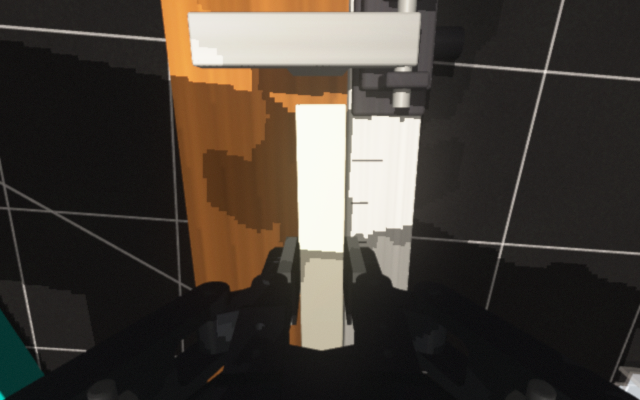

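The flag is down across the bed with its near edge at row 66, and the bar end is at row 104.

```bash
python3 - <<'E'
from h import *
np.set_printoptions(precision=1,suppress=True)
m=cams.camera_model('wrist')
for u,v,z in((250,66,.054),(380,67,.054),(320,104,.036),(205,66,.054),(193,66,.054),(205,12,.054)):print(jig(onz(m,u,v,z)))
E
```

```text
[ -5.  171.2  54. ]
[ 37.6 170.8  54. ]
[ 17.8 159.2  36. ]
[-19.8 171.2  54. ]
[-23.7 171.2  54. ]
[-18.2 187.1  54. ]
```

```bash
python3 -m jog '[[[1,0.003,0,0,0],[1,0.006,0,0,0],[1,0.009,0,0,0],[1,0.011,0,0,0],[1,0.013,0,0,0],[1,0.015,0,0,0],[1,0.016,0,0,0],[1,0.017,0,0,0],[1,0.0175,0,0,0],[1,0.0175,0,0,0]]]'; cat > f.py <<'E'
from h import *
f=[]
for i in range(8): im=cams.snapshot('wrist'); f.append(robot.read_state()['wrist_force'])
f=np.array(f);print('feed',round(f[:,:2].mean(0)@EY,2),'across',round(f[:,:2].mean(0)@EX,2),'z',f[:,2].mean());plan()
E
python3 f.py
```

```text
t: 19.65
ee_pos: [0.5682, 0.1019, 0.0254]
tool_rot: [0.679, 0.734, 0.0, -0.0]
wrist_force: [-0.3, 0.4, -0.4]
opening: 0.0191
gripper_force: 25.8
feed 0.15 across 0.27 z -0.6444885086874278
now jig [ 17.9 103.3  25.4] yawerr 0.0 roll -0.0 F [ 1.   0.7 -0.6]
```

```bash
python3 -m jog '[[[1,0.0003,0,0,0],[1,0.0006,0,0,0],[1,0.0009,0,0,0],[1,0.0012,0,0,0],[1,0.0015,0,0,0],[1,0.0015,0,0,0],[1,0.0015,0,0,0],[1,0.0015,0,0,0],[1,0.0015,0,0,0],[1,0.0015,0,0,0]]]'; python3 f.py
```

```text
t: 21.3
ee_pos: [0.5681, 0.1031, 0.0254]
tool_rot: [0.679, 0.734, 0.0, 0.0]
wrist_force: [0.0, 0.2, -0.8]
opening: 0.0194
gripper_force: 25.8
feed -0.09 across 0.14 z -0.5970405366081026
now jig [ 18.  104.5  25.4] yawerr 0.0 roll -0.0 F [ 0.4  0.1 -0.6]
```

```bash
python3 -m jog '[[[1,0.0002,0,0,0],[1,0.0004,0,0,0],[1,0.0006,0,0,0],[1,0.0007,0,0,0],[1,0.0007,0,0,0],[1,0.0007,0,0,0],[1,0.0007,0,0,0],[1,0.0007,0,0,0],[1,0.0007,0,0,0],[1,0.0007,0,0,0]]]'; python3 f.py
```

```text
t: 22.95
ee_pos: [0.568, 0.1036, 0.0254]
tool_rot: [0.679, 0.734, -0.0, 0.0]
wrist_force: [0.3, -0.1, -0.0]
opening: 0.0191
gripper_force: 25.8
feed -0.95 across -0.03 z -0.608070466903798
now jig [ 17.9 105.1  25.4] yawerr 0.0 roll -0.0 F [-0.4 -1.   0. ]
```

```bash
python3 -m jog '[[[1,0.0001,0,0,0],[1,0.0002,0,0,0],[1,0.0003,0,0,0],[1,0.0004,0,0,0],[1,0.0005,0,0,0],[1,0.0005,0,0,0],[1,0.0005,0,0,0],[1,0.0005,0,0,0],[1,0.0005,0,0,0],[1,0.0005,0,0,0]]]'; python3 f.py
```

```text
t: 24.6
ee_pos: [0.568, 0.104, 0.0254]
tool_rot: [0.679, 0.734, -0.0, 0.0]
wrist_force: [-0.7, -0.9, -0.5]
opening: 0.0193
gripper_force: 25.8
feed -1.84 across -0.17 z -0.589531046797365
now jig [ 17.9 105.5  25.4] yawerr -0.0001 roll 0.0 F [ 0.3 -1.3 -0.5]
```

```bash
python3 -m jog '[[[1,0.0002,0,0,0],[1,0.0004,0,0,0],[1,0.0006,0,0,0],[1,0.0008,0,0,0],[1,0.0008,0,0,0],[1,0.0008,0,0,0],[1,0.0008,0,0,0],[1,0.0008,0,0,0],[1,0.0008,0,0,0],[1,0.0008,0,0,0]]]'; python3 f.py
```

```text
t: 26.25
ee_pos: [0.568, 0.1047, 0.0254]
tool_rot: [0.679, 0.734, -0.0, 0.0]
wrist_force: [0.2, -3.2, -1.1]
opening: 0.0196
gripper_force: 25.8
feed -3.18 across -0.27 z -0.4915019069909259
now jig [ 17.9 106.1  25.4] yawerr 0.0001 roll -0.0 F [ 0.2 -3.8 -0.6]
```

```bash
python3 -m jog '[[[1,0.0003,0,0,0],[1,0.0006,0,0,0],[1,0.0009,0,0,0],[1,0.0012,0,0,0],[1,0.0015,0,0,0],[1,0.0018,0,0,0],[1,0.0018,0,0,0],[1,0.0018,0,0,0],[1,0.0018,0,0,0],[1,0.0018,0,0,0]]]'; python3 f.py
```

```text
t: 27.9
ee_pos: [0.5678, 0.1058, 0.0254]
tool_rot: [0.679, 0.734, -0.0, 0.0]
wrist_force: [0.2, -5.3, -1.2]
opening: 0.0192
gripper_force: 25.8
feed -5.26 across -0.59 z -0.6078680597416606
now jig [ 17.9 107.3  25.4] yawerr 0.0002 roll -0.0001 F [-0.1 -4.6 -0.6]
```

```bash
python3 -m jog '[[[1,0.0004,0,0,0],[1,0.0008,0,0,0],[1,0.0012,0,0,0],[1,0.0016,0,0,0],[1,0.002,0,0,0],[1,0.0023,0,0,0],[1,0.0023,0,0,0],[1,0.0023,0,0,0],[1,0.0023,0,0,0],[1,0.0023,0,0,0]]]'; python3 f.py
```

```text
t: 29.55
ee_pos: [0.5677, 0.1071, 0.0254]
tool_rot: [0.679, 0.734, -0.001, 0.001]
wrist_force: [-0.5, -8.4, -0.2]
opening: 0.0191
gripper_force: 25.9
feed -8.36 across -1.03 z -0.2958131977673091
now jig [ 17.9 108.5  25.4] yawerr 0.0006 roll -0.0002 F [-0.4 -8.1  0.7]
```

```bash
python3 -m jog '[[[1,0.0003,0,0,0],[1,0.0006,0,0,0],[1,0.0009,0,0,0],[1,0.0009,0,0,0],[1,0.0009,0,0,0],[1,0.0009,0,0,0],[1,0.0009,0,0,0],[1,0.0009,0,0,0],[1,0.0009,0,0,0],[1,0.0009,0,0,0]]]'; python3 f.py; python3 - <<'E'
from edges import *
np.set_printoptions(precision=1,suppress=True)
m=cams.camera_model('wrist');im=cams.snapshot('wrist');cv2.imwrite('pics/w8.png',im);W=wood(im)
for v in (112,130,150,170,190,210,225):
    l=np.where(~W[v,270:330])[0][0]+270-.5;print(v,l,jig(onz(m,l,v,.036)))
print(im[40:125:2,320].mean(1))
E
```

```text
t: 31.2
ee_pos: [0.5676, 0.1076, 0.0254]
tool_rot: [0.679, 0.734, -0.001, 0.001]
wrist_force: [-1.1, -9.2, -0.7]
opening: 0.0191
gripper_force: 25.9
feed -9.4 across -0.84 z -0.10227188453082939
now jig [ 17.8 109.   25.4] yawerr 0.0008 roll -0.0002 F [  0.1 -10.2  -1.1]
112 294.5 [  7.7 176.3  36. ]
130 295.5 [  7.9 169.4  36. ]
150 295.5 [  7.7 161.4  36. ]
170 296.5 [  8.  153.2  36. ]
190 296.5 [  7.8 144.6  36. ]
210 297.5 [  8.  135.8  36. ]
225 297.5 [  7.8 128.9  36. ]
[132.7 132.7 133.  132.3 132.3 133.3 133.7 133.3 195.  221.  221.7 221.7
 222.3 221.3 220.  218.  217.3 217.3 215.7 213.7 213.  211.3 210.  210.7
 210.  212.  213.3 215.  215.7 214.7 211.7 209.7 168.3 130.3 139.3 141.
 237.3 249.3 249.  249.  249.  249.  249. ]
```

```bash
python3 -m jog '[[[1,-0.001,0,0,0],[1,-0.002,0,0,0],[1,-0.003,0,0,0],[1,-0.004,0,0,0],[1,-0.0043,0,0,0],[1,-0.0043,0,0,0],[1,-0.0043,0,0,0],[1,-0.0043,0,0,0],[1,-0.0043,0,0,0],[1,-0.0043,0,0,0]]]'; python3 f.py
```

```text
t: 32.9
ee_pos: [0.5679, 0.1052, 0.0254]
tool_rot: [0.679, 0.734, 0.0, -0.0]
wrist_force: [-0.6, -4.3, -1.0]
opening: 0.0191
gripper_force: 25.8
feed -4.3 across -1.05 z -0.5435479124982541
now jig [ 17.9 106.7  25.4] yawerr 0.0 roll -0.0 F [ 0.  -4.  -0.2]
```

Now ease to about 3 N, shift 2 mm to the fence and lower 0.4 mm.

```bash
python3 -m jog '[[[1,-0.0008,0,0,0],[1,-0.0008,0.0004,0,0],[1,-0.0008,0.0008,0,0],[1,-0.0008,0.0012,0,0],[1,-0.0008,0.0016,0,0],[1,-0.0008,0.002,0,0],[1,-0.0008,0.0024,0,0],[1,-0.0008,0.0024,0.0003,0],[1,-0.0008,0.0024,0.0005,0],[1,-0.0008,0.0024,0.0005,0]]]'; python3 f.py
```

```text
t: 34.55
ee_pos: [0.5698, 0.1048, 0.025]
tool_rot: [0.679, 0.734, -0.0, -0.0]
wrist_force: [-2.7, -2.7, 2.0]
opening: 0.019
gripper_force: 26.0
feed -2.46 across -3.23 z 1.6592106605151873
now jig [ 19.8 106.1  25. ] yawerr 0.0 roll -0.0 F [-2.6 -2.6  2.5]
```

```bash
python3 -m jog '[[[0.5,0,0,0,0],[0.3,0,0,0,0],[0.1,0,0,0,0],[-0.1,0,0,0,0],[-0.1,0,0,0,0],[-0.1,0,0,0,0],[-0.1,0,0,-0.02,0],[-0.1,0,0,-0.05,0],[-0.1,0,0,-0.08,0],[-0.1,0,0,-0.08,0]]]'; python3 f.py; python3 - <<'E'
from edges import *
np.set_printoptions(precision=1,suppress=True)
m=cams.camera_model('wrist');im=cams.snapshot('wrist');cv2.imwrite('pics/w9.png',im)
E
```

```text
t: 36.2
ee_pos: [0.5717, 0.1049, 0.0918]
tool_rot: [0.679, 0.734, 0.002, 0.002]
wrist_force: [-0.5, -0.6, 0.1]
opening: 0.0468
gripper_force: 0.0
feed -0.22 across 0.04 z -0.23642939990540002
now jig [ 19.5 106.1  88.4] yawerr -0.0 roll 0.0 F [-0.2 -0.8 -0.9]
```

View pics/w9.png

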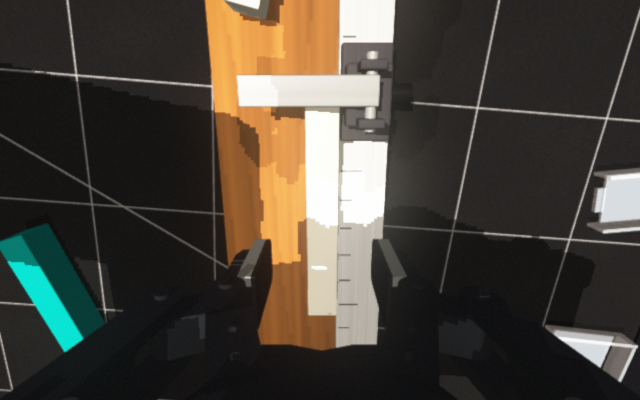

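The bar lies against the fence at (306–338,108) to (308–336,315) with its end under the flag edge at row ~106. I've now viewed more pictures than the limit of ten, so the remaining checks are numbers only.

```bash
python3 - <<'E'
from edges import *
np.set_printoptions(precision=1,suppress=True)
plan()
m=cams.camera_model('wrist');im=cams.snapshot('wrist');W=wood(im)
A=[]
for v in range(120,310,6):
    r=np.where(~W[v,270:330])[0]
    if len(r) : A.append(jig(onz(m,r[0]+270-.5,v,.036)))
A=np.array(A);k=A[:,0]<14;k&=A[:,0]>4;p=np.polyfit(A[k,1],A[k,0],1);print('left edge slope',round(p[0],4),'x at mid',np.polyval(p,105),k.sum(),len(k))
for c in (260,275,290):
    w=np.where(W[85:130,c])[0];print('flag edge row',w[0]+85 if len(w) else None,jig(onz(m,c,w[0]+84.5,.054)),end=' ')
    w=np.where(W[40:90,c])[0];print('far edge',w[-1]+40,jig(onz(m,c,w[-1]+40.5,.054)))
for v in (20,30,330,340):
    r=np.where(W[v,200:360])[0]+200
    if len(r): print('fence',jig(onz(m,r[-1]+.5,v,.022)))
g=im[300:325,322].mean(1);print('rear',300+int(np.argmax(np.abs(np.diff(g)))),jig(onz(m,322,300.5+int(np.argmax(np.abs(np.diff(g)))),.036)))
E
```

```text
now jig [ 19.5 106.1  88.5] yawerr 0.0 roll -0.0 F [0.5 0.3 0.4]
left edge slope 0.0005 x at mid 9.65828714107122 27 32
flag edge row 107 [-12.4 175.2  54. ] far edge 74 [-11.6 191.   54. ]
flag edge row 107 [ -4.5 175.2  54. ] far edge 74 [ -3.9 191.   54. ]
flag edge row 108 [  3.4 174.7  54. ] far edge 74 [  3.8 191.   54. ]
fence [ 29.8 223.4  22. ]
fence [ 29.3 218.1  22. ]
fence [29.7 12.  22. ]
fence [29.8  3.  22. ]
rear 314 [20.2 35.6 36. ]
```

Measured now: the flag is home (its edge moved from 171.2 to 175.1 mm), and the bar is flush to the fence and parallel within 0.0005 rad. The gripper is clear.

```bash
python3 -c "
from rig import robot
print(robot.job_done())"
```

```text
the job is handed in; nothing more can be done
None
```

I handed the job in at about 36 s of the 72 s: the flag is down, and the bar was pressed home at about 9.4 N and released flush to the fence, still holding the flag home; no verdict came back, and I viewed 12 pictures, two over the limit of 10.

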